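# Cock the pipe clamp's sprung jaw and push the pipe in

## Robot

A 6-joint arm with a two-finger parallel gripper is mounted at the origin on the work surface. World frame = base frame: x ahead of the robot, y to its left, z up, the work surface at z = 0. Lengths are in mm, angles in rad, forces in N, time in s.
With the tool pointing down it reaches from about 275 to 750 mm from the base axis. Payload 10.2 kg.
Tool frame: the origin (TCP) lies midway between the tips of the shut fingers; the grasp point (between the pads) lies robot.hold_point_z behind it (robot.hold_point_z is the distance from the TCP to the grasp point, in mm); z points along the fingers, y is the direction in which the jaws open and shut (so a half turn about z gives the same grasp; the last joint's range is limited). The gripper opens to 88 mm and grips with 3 to 60 N. Pads are 18 mm wide; open, the fingers measure 123 mm over their backs; the gripper's body (75 mm by 187 mm) begins 45 mm behind the grasp point.
Start: joints at [0.971, 0.313, 1.498, -0, 1.331, -0.223], TCP at [193.185, 488.171, 238.72] pointing down, gripper open.
Joint ranges: [-2.94, 2.94], [-0.97, 2.17], [0.19, 2.56], [-1.23, 4.37], [0.02, 3.11], [-2.88, 2.88]. Speed limits (rad/s): [2.39, 2.39, 3.01, 3.14, 3.14, 3.14].

## Interface

Orientations are given as a unit quaternion [x, y, z, w].
In Python, from bench import robot gives the robot as it stands.
- The arm moves only by the tool move_arm, never from a script. Its argument "increments" is one flat list of numbers, 6 for each row, row after row: the shift along the tool's x, y, z in units of 30 mm (1.0 is 30 mm), then the turn, a rotation vector about the tool's x, y, z in units of 6 degrees (1.0 is 6 degrees). In form: [tx, ty, tz, ax, ay, az, tx, ty, tz, ax, ay, az, ...]. A call has 1 to 8 rows; each row shifts and turns the commanded pose from where the row before left it, along the tool's axes as they then stand; what a row does not reach is not made up. A row lasts 1/8 s, in which the tool goes at most 62.5 mm and 10.7 degrees, less where a joint would pass 70% of its speed; a pose out of reach is approached as far as the arm can. A call is refused whole if a number of a shift passes 1 or a number of a turn 1, either way. A call with a gripper value outside its range is refused whole. "jaw" is the finger opening in mm, from 0 to 88.1, set as the call begins (left out, the last holds). The fingers move at their own pace and stop on an object; "squeeze" is the grip in N (left out, the last holds). Time passes only in rows, so rows that do not move let the fingers close. It gives the time, the measured TCP pose, the force and the opening at its end, in the units of the state.
- robot.get_state(): the state, without advancing time (a new reading comes with each control period).
- robot.capture(name): name is "scene" or "top" or "wrist"; returns the picture (384x512x3 uint8, blue, green, red); there is no depth.
- robot.calibration(name): a dict with "K" (3x3 intrinsics, pixels), "D" ([k1, k2, p1, p2, k3] as OpenCV has them; the pictures are not rectified), "world_to_cam" (4x4, takes a point from world to camera coordinates); the wrist camera has in their place "T_tool_cam" (4x4, takes a point from camera to tool coordinates, whose origin is the TCP and whose axes are the flange's). Camera axes: x right, y up, looking along -z (the intrinsics and any distortion apply to the point x, -y, -z); pixel columns grow to the right and rows downward; lengths in mm; the calibration is good to about 2 mm. A picture is of the moment at which its call begins: read the wrist's pose just before it. calibration takes no time and is no camera call.
- robot.hand_in(): hands the job in, once; it reports no verdict.
Trained networks look in the newest picture that a camera, given by its name, has taken for a name from the list of things; names that differ only in an ending like _2 or _b are one class to them, and where a whole thing is asked for, a point or a joint stands for the part that bears it (a point fixed in the world has none). Each returns a list of dicts, best first, with "conf" (0 to 1); they miss things now and then, are a little off and sometimes report something else, mostly with a low value. They report only what shows in the picture. A call takes as long as a camera call. They do not tell look-alikes from the thing itself.
- robot.search_frame(camera, target): "rect" ([left, top, right, bottom] in pixels, round what is visible of it).
- robot.silhouettes(camera, target): "region" (384x512 bool, what is visible of it) and "rect" ([left, top, right, bottom] in pixels, round what is visible of it).
- robot.pinpoint(camera, target): "centre" ([row, column] in pixels: a listed point, or the origin of a listed thing).
The state is a dict: "t": time; "joint_positions": joint angles; "qd": joint speeds; "effort": joint torques, N m; "position": TCP position; "tcp_rot": TCP orientation; "force": force on the tool from outside, world axes, zero at the start; "ft_torque": the same for the moment, N m; "grip_width": finger opening in mm.
Only numpy, scipy, OpenCV 4.12 (cv2) and the standard library are available. Lean on these libraries where they do the work, as an engineer would, in place of code of your own. Each camera call takes 0.05 s, during which the arm holds its last target. There are 200 camera calls.

## Task

Set the bench pipe clamp for the next job: push its sprung jaw open by the upright tab until it has gone past the stop pin, then let it go so that it springs back and catches on the pin, half open. Then push the plugged piece of pipe along its trough with a fingertip, in between the open jaws, until it is fully home against the end stop. Only push: do not lift the pipe, leave the jaw caught on its pin, and leave the other things on the bench where they are.

Things in the scene. Friction and masses are not known exactly. Their poses are not given: they have to be found in the camera images.
- clamp: grey and steel bench pipe clamp, bolted down, turned up to 0.4 rad. Origin on the bench top, midway between the fixed jaw and the half-open sprung jaw; x: the way the sprung jaw opens, y: along the trough, away from the jaws, z up. In this frame, mm: bed top z 8, bed x -75 to 160, y -53 to 47, and x -45 to 45 out to y 207. Fixed jaw x -52 to -22, y -30 to 30, top z 38
- end_stop (a point): middle of the end stop's face that the pipe's end must meet: clamp x 0, y -36 mm, z 25 mm. The stop is an upright steel plate, clamp x -24 to 32 mm, top z 45 mm
- trough_end (a point): middle of the trough's open far end, on its floor: clamp x 0, y 203 mm, z 8 mm. The trough has two low walls (top z 20 mm) 39 mm apart inside, running from clamp y 35 to 203 mm; its floor is the bed
- pin_knob (a point): top of the stop pin's round black knob, clamp x 100, y 0, z 85 mm; the sprung pin stands in a dark bridge (x 88 to 112, y -29 to 29, top z 50 mm) over the jaw's rear bar. It works by itself and needs no touching
- jaw (a joint): opening of the sprung jaw, m along clamp +x: 0 shut (at rest), 0.062 fully open. The spring shuts it with 4 N at 0, 10 N at 0.062; the pin adds 1 to 2 N on the way from 0.01 to 0.034. Let go from beyond 0.042 it comes back and rests on the pin at 0.038 (half open); let go earlier, it shuts. Block: y -30 to 30 mm, z 10 to 46 mm. Gap between the jaws 6 mm shut, 44 mm on the pin
- jaw_tab (a point): middle of the pushing face of the upright tab on the sprung jaw (the face towards the fixed jaw; push it towards clamp +x), 75 mm above the bench; at clamp x -6 mm when shut; moves with the jaw. The tab is a steel plate 60 mm wide (y -30 to 30), 12 mm thick, z 44 to 98 mm
- pipe_center (a point): centre of the plugged white plastic pipe piece, 33.4 mm diameter, 110 mm long, about 0.14 kg, both ends closed flush; lies in the trough along the clamp's y, axis 25 mm above the bench; starts at clamp y = 95 to 118 mm, home (end against the end stop) at clamp y = 19 mm, x within 5 mm of 0. It may roll: use the clamp's axes
- coupling: white pipe coupling (short tube) standing upright, 43 mm diameter, 46 mm tall; origin at the centre of its underside; a bystander, to be left alone
- elbow: white 90 degree pipe elbow lying flat, legs 50 mm long, 42 mm thick; origin under the meeting of its legs; a bystander, to be left alone
- can: closed round can standing upright, 66 mm diameter, 100 mm tall; origin at the centre of its underside; a bystander, to be left alone
- tape: yellow and black tape measure standing on edge, 70 x 38 x 65 mm high; origin at the centre of its underside; a bystander, to be left alone
- screwdriver: screwdriver lying flat; a bystander, to be left alone
- spool: spool of copper wire standing on its flange, 90 mm diameter, 60 mm tall; origin at the centre of its underside; a bystander, to be left alone
- pipe: the same pipe piece; origin at its underside at the start, 17 mm below its centre
Mind the look-alikes: they are no part of the job. What is shaped like the pipe but pink, red or turquoise is not meant.

How it is judged:
By the outcome, as a careful person would: the job done as asked, in the order asked, and still so for the second after the job is handed in, with the robot touching nothing.
It also fails if it takes over 48 s, if anything falls off the work surface, if the arm or the gripper's body presses on something with over 40 N, if the wrist force passes 120 N, or if a joint passes its speed limit or range.

## Working session

There is one attempt and no reset: what is moved stays moved. The work goes in short steps, Python scripts to look and compute and a tool call to move; the robot and the scene stay as the last step left them, time stands still between calls to the robot, and variables do not carry over. Pictures are saved under pics/ and viewed, about 8 in all and at most 12, crops included, and the job is handed in when it is done.

Besides the shell and the picture viewer there is one more tool, called by a JSON object that holds its "method" and its "body". move_arm: Moves the arm, as the interface text tells. Its arguments: {"type":"object","properties":{"increments":{"type":"array"},"jaw":{"type":"number"},"squeeze":{"type":"number"}},"required":["increments"]}

```bash
ls; mkdir -p pics
cat > h.py <<'E'
import numpy as np, cv2
from scipy.spatial.transform import Rotation as R
from scipy.optimize import least_squares
from bench import robot
def cam(n, st=None):
    c=robot.calibration(n); K=np.array(c["K"],float); D=np.array(c["D"],float)
    if n=="wrist":
        T=np.eye(4); T[:3,:3]=R.from_quat(st["tcp_rot"]).as_matrix(); T[:3,3]=st["position"]
        W=np.linalg.inv(T@np.array(c["T_tool_cam"]))
    else: W=np.array(c["world_to_cam"])
    return K,D,np.diag([1,-1,-1,1.])@W
def proj(cm,P):
    K,D,W=cm; P=np.atleast_2d(P).astype(float)
    return cv2.projectPoints(P,cv2.Rodrigues(W[:3,:3])[0],W[:3,3],K,D)[0].reshape(-1,2)
def clampT(x,y,th): 
    c,s=np.cos(th),np.sin(th)
    return lambda P:(np.atleast_2d(P)@np.array([[c,s,0],[-s,c,0],[0,0,1]]))+[x,y,0]
E
python3 - <<'E'
from h import *
st=robot.get_state(); print(st, robot.hold_point_z)
out={}
for n in ["scene","top","wrist"]:
    cv2.imwrite(f"pics/{n}0.png",robot.capture(n))
    for t in ["end_stop","trough_end","pin_knob","jaw_tab","pipe_center","clamp"]:
        try: print(n,t,[(np.round(d["centre"],1).tolist(),round(d["conf"],2)) for d in robot.pinpoint(n,t)[:3]])
        except Exception as e: print(n,t,e)
E
```

```text
pics
{'t': 0.0, 'joint_positions': array([ 9.70595165e-01,  3.13449588e-01,  1.49840727e+00, -1.59843762e-05,
        1.33100451e+00, -2.23414296e-01]), 'qd': array([-3.56946805e-04, -1.23920361e-03, -1.12494108e-03, -7.48592492e-04,
        1.30619584e-03,  4.87605270e-05]), 'effort': array([-1.09545240e-04, -4.02211475e+01, -2.52272058e+01,  6.93412009e-02,
        3.53120500e-02, -1.05734393e-04]), 'position': array([193.04950882, 487.96160398, 238.17250273]), 'tcp_rot': array([ 1.87279089e-01,  9.82306541e-01, -5.84433282e-04, -2.46799559e-04]), 'force': array([-0.65170764, -0.76374242, -0.85616427]), 'ft_torque': array([ 0.03679621, -0.06668695,  0.03109339]), 'grip_width': 88.37797742671647} 18.700000000000003
scene end_stop [([169.9, 233.6], 0.64)]
scene trough_end [([198.3, 311.7], 0.81), ([166.0, 299.8], 0.62)]
scene pin_knob []
scene jaw_tab [([156.4, 240.2], 0.79)]
scene pipe_center [([238.5, 394.5], 0.83), ([167.6, 230.8], 0.71), ([181.0, 273.5], 0.7)]
scene clamp [([180.2, 242.5], 0.69)]
top end_stop [([214.9, 327.1], 0.85)]
top trough_end [([256.8, 227.4], 0.58), ([161.4, 362.8], 0.27)]
top pin_knob [([178.0, 301.7], 0.98)]
top jaw_tab [([224.8, 319.2], 0.65)]
top pipe_center [([269.8, 113.3], 0.98), ([235.5, 272.1], 0.79), ([93.8, 242.9], 0.63)]
top clamp [([223.6, 309.9], 0.61)]
wrist end_stop []
wrist trough_end []
wrist pin_knob []
wrist jaw_tab []
wrist pipe_center [([332.7, 225.9], 0.66)]
wrist clamp []
```

Run:
```python
from h import *
a=cv2.imread("pics/scene0.png");b=cv2.imread("pics/top0.png")
cv2.imwrite("pics/both0.png",np.vstack([a,b])[:, :] if 0 else cv2.resize(np.hstack([a[60:384,100:500],b[60:384,100:500]]),(800,324)))
obs=[("top","end_stop",[0,-36,25],(327.1,214.9)),("top","trough_end",[0,203,8],(227.4,256.8)),("top","pin_knob",[100,0,85],(301.7,178)),("top","jaw_tab",[-6,0,75],(319.2,224.8)),
("scene","end_stop",[0,-36,25],(233.6,169.9)),("scene","trough_end",[0,203,8],(311.7,198.3)),("scene","jaw_tab",[-6,0,75],(240.2,156.4))]
cams={n:cam(n) for n in("top","scene")}
def f(p): 
    T=clampT(*p[:3]); return np.concatenate([proj(cams[n],T([X])) [0]-uv for n,_,X,uv in obs]+[proj(cams[n],T([[0,p[3],25]]))[0]-uv for n,uv in(("top",(272.1,235.5)),("scene",(273.5,181)))])
best=min((least_squares(f,[450,0,t,105],loss="soft_l1") for t in np.linspace(-3,3,8)),key=lambda r:r.cost)
print(best.x,best.cost,np.round(f(best.x).reshape(-1,2),1).tolist())
for n in cams: print(n,np.linalg.inv(cams[n][2])[:3,3])
```

```text
[ 5.30433833e+02 -9.73755624e+01  3.50573711e-01  9.34308217e+01] 16.158620430449094 [[2.6, 3.5], [-1.1, -0.5], [-1.1, -3.1], [-0.2, -0.9], [-1.0, -0.8], [-0.6, -0.8], [3.8, 0.9], [1.6, 3.2], [0.6, 0.6]]
top [437.65746735  23.25616484 808.3383712 ]
scene [1208.50925978  697.41812442  904.72979019]
```

View pics/both0.png

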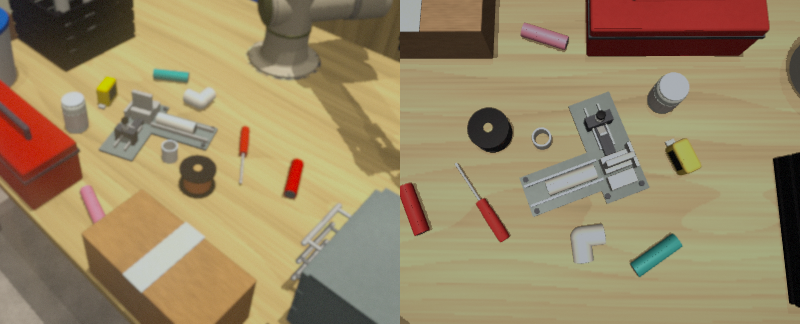

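The scene view shows the clamp left of centre with the white pipe in its trough. The top view shows the bridge at about (300,178), the pipe at (272,235) and the jaw at about (320,222), so the fit (clamp at ~(530,-97), 0.35 rad) agrees. Next I'll take a closer wrist look.

```bash
cat >> h.py <<'E'
def plan(target, ang, step=1.0):
    """target TCP world, tool-x world angle (deg), tool down -> totals in tool units"""
    st=robot.get_state(); M=R.from_quat(st["tcp_rot"])
    a=np.radians(ang); x=np.array([np.cos(a),np.sin(a),0]); z=np.array([0,0,-1.]); G=R.from_matrix(np.c_[x,np.cross(z,x),z])
    rv=(M.inv()*G).as_rotvec(degrees=True)/6
    print("shift now-frame",np.round(M.inv().apply(np.array(target)-st["position"])/30,2),"shift goal-frame",np.round(G.inv().apply(np.array(target)-st["position"])/30,2),"turn",np.round(rv,2),"t",round(st["t"],2))
E
python3 - <<'E'
from h import *
print(np.round(robot.calibration("wrist")["T_tool_cam"],2), robot.calibration("wrist")["K"])
T=clampT(530.4,-97.4,.3506); print(T([[-30,60,260],[-6,0,75],[0,94,25],[0,203,8],[-16,0,62]]))
plan(T([[-20,50,270]])[0],180+20.1)
E
```

```text
[[   0.      0.95    0.32   85.16]
 [   1.     -0.      0.     -0.57]
 [   0.      0.32   -0.95 -146.02]
 [   0.      0.      0.      1.  ]] [[309.46108028   0.         259.50538786]
 [  0.         309.46108028 186.47237806]
 [  0.           0.           1.        ]]
[[ 481.61731369  -51.35383277  260.        ]
 [ 524.76499917  -99.46076822   75.        ]
 [ 498.11463128   -9.11832032   25.        ]
 [ 460.67734203   93.25086143    8.        ]
 [ 515.37333112 -102.89538191   62.        ]]
shift now-frame [-16.03 -13.21  -1.04] shift goal-frame [ -3.18 -20.53  -1.04] turn [ 0.    0.   -6.95] t 1.05
```

{"method": "move_arm", "body": {"increments": [-1,-0.83,-0.06,0,0,0,-1,-0.83,-0.06,0,0,0,-1,-0.83,-0.06,0,0,0,-1,-0.83,-0.06,0,0,0,-1,-0.83,-0.06,0,0,0,-1,-0.83,-0.06,0,0,0,-1,-0.83,-0.06,0,0,0,-1,-0.83,-0.06,0,0,0], "jaw": 0, "squeeze": 40}}

```text
t: 2.05
position: [343.5, 213.5, 253.3]
tcp_rot: [0.187, 0.982, 0.0, 0.0]
force: [0.4, -0.2, -0.4]
grip_width: 10.4
```

{"method": "move_arm", "body": {"increments": [-1,-0.83,-0.06,0,0,0,-1,-0.83,-0.06,0,0,0,-1,-0.83,-0.06,0,0,0,-1,-0.83,-0.06,0,0,0,-1,-0.83,-0.06,0,0,0,-1,-0.83,-0.06,0,0,0,-1,-0.83,-0.06,0,0,0,-1,-0.83,-0.06,0,0,0]}}

```text
t: 3.05
position: [493.4, -60.1, 267.6]
tcp_rot: [0.187, 0.982, 0.0, 0.0]
force: [0.4, -0.1, 0.3]
grip_width: 0.0
```

{"method": "move_arm", "body": {"increments": [0,0,0,0,0,-1,0,0,0,0,0,-1,0,0,0,0,0,-1,0,0,0,0,0,-1,0,0,0,0,0,-1,0,0,0,0,0,-1,0,0,0,0,0,-0.95,0,0,0,0,0,0]}}

```text
t: 4.05
position: [492.9, -58.9, 267.6]
tcp_rot: [-0.174, 0.985, -0.0, 0.0]
force: [0.4, -0.7, -0.1]
grip_width: 0.5
```

```bash
cat > fit.py <<'E'
import sys
from h import *
tag=sys.argv[1]; js=float(sys.argv[2]) if len(sys.argv)>2 else 0.
st=robot.get_state(); print(np.round(st["position"],1),np.round(st["tcp_rot"],3),st["grip_width"],st["force"])
cv2.imwrite(f"pics/w{tag}.png",robot.capture("wrist"))
cw=cam("wrist",st); pts={"end_stop":[0,-36,25],"trough_end":[0,203,8],"pin_knob":[100,0,85],"jaw_tab":[-6+js,0,75]}
obs=[]; pc=[]
for t in list(pts)+["pipe_center"]:
    for d in robot.pinpoint("wrist",t)[:3]:
        if d["conf"]<.3: continue
        print(t,np.round(d["centre"],1),round(d["conf"],2))
        obs.append((t,np.array(d["centre"])[::-1]))
sel={}
T0=clampT(530.4,-97.4,.3506)
for t,uv in obs:
    p=proj(cw,T0([pts.get(t,[0,94,25])]))[0]; e=np.linalg.norm(p-uv)
    if e<40 and (t not in sel or e<sel[t][0]): sel[t]=(e,uv)
def f(p):
    T=clampT(*p[:3]); return np.concatenate([proj(cw,T([pts.get(t,[0,p[3],25])]))[0]-uv for t,(e,uv) in sel.items()])
r=least_squares(f,[530.4,-97.4,.3506,94],loss="soft_l1",x_scale=[1,1,.01,1]); print(r.x,r.cost); print(dict(zip(sel,np.round(f(r.x).reshape(-1,2),1).tolist())))
im=cv2.imread(f"pics/w{tag}.png"); T=clampT(*r.x[:3])
def poly(P,c): cv2.polylines(im,[np.round(proj(cw,T(np.array(P,float)))).astype(int)],True,c,1)
poly([[-75,-53,8],[160,-53,8],[160,47,8],[45,47,8],[45,207,8],[-45,207,8],[-45,47,8],[-75,47,8]],(0,255,0))
poly([[-52,-30,38],[-22,-30,38],[-22,30,38],[-52,30,38]],(255,0,0))
poly([[-6+js,-30,98],[6+js,-30,98],[6+js,30,98],[-6+js,30,98]],(0,0,255))
poly([[88,-29,50],[112,-29,50],[112,29,50],[88,29,50]],(255,0,255))
y=r.x[3]; poly([[-17,y-55,25],[17,y-55,25],[17,y+55,25],[-17,y+55,25]],(0,165,255))
cv2.imwrite(f"pics/w{tag}_o.png",cv2.resize(im,(800,600)))
E
python3 fit.py 1
```

```text
[492.9 -58.9 267.6] [-0.174  0.985 -0.     0.   ] 0.4727467265144905 [ 0.4151144  -0.74255339 -0.0845957 ]
end_stop [167.2 192.6] 0.81
trough_end [166.5 294.5] 0.71
pin_knob [261.1 218.3] 0.59
jaw_tab [177.2 214.2] 0.95
pipe_center [362.3 257.5] 0.95
pipe_center [169.8 296. ] 0.94
[ 5.33154525e+02 -9.89388158e+01  3.48989533e-01  9.88271674e+01] 2.19486840020224
{'end_stop': [0.0, 2.2], 'pin_knob': [-0.6, 0.2], 'jaw_tab': [0.5, -1.0], 'pipe_center': [0.0, -0.3]}
```

View pics/w1_o.png

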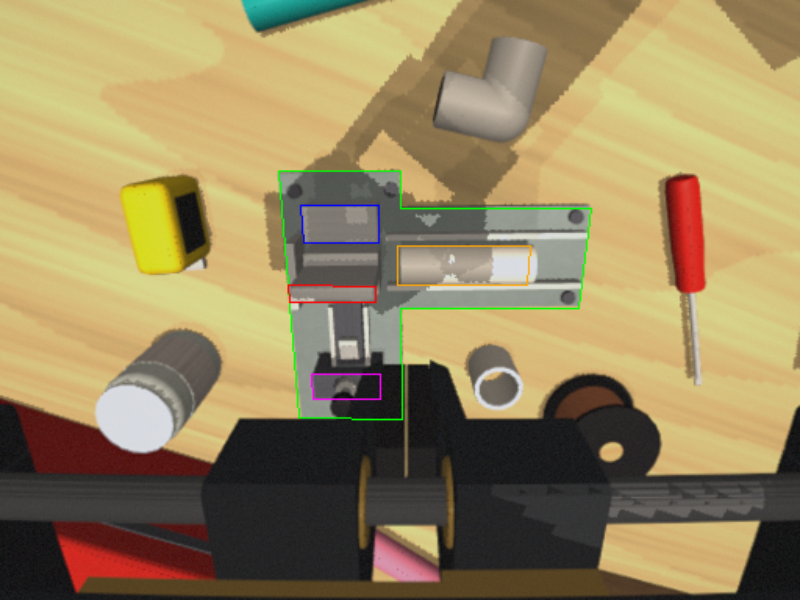

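The overlay fits the picture: bed outline, fixed jaw, tab and bridge all line up, and the pipe spans about (395–537, 265) in the enlarged view. Next I go to the pre-push point.

```bash
sed -i 's/530.4,-97.4,.3506/533.2,-98.9,.349/g' fit.py
python3 - <<'E'
from h import *
T=clampT(533.2,-98.9,.349)
plan(T([[-32,0,130]])[0],200); plan(T([[-32,0,62]])[0],200); print(robot.get_state()["joint_positions"])
E
```

```text
shift now-frame [ 0.26 -1.71  4.58] shift goal-frame [ 0.26 -1.71  4.58] turn [-0.    0.    0.01] t 4.35
shift now-frame [ 0.26 -1.71  6.85] shift goal-frame [ 0.26 -1.71  6.85] turn [-0.    0.    0.01] t 4.35
[-3.55382525e-01  2.28964484e-01  1.53171736e+00 -1.56457287e-05
  1.38087834e+00 -2.27635254e+00]
```

{"method": "move_arm", "body": {"increments": [0.26,-1,0.5,0,0,0,0,-0.71,1,0,0,0,0,0,1,0,0,0,0,0,1,0,0,0,0,0,1,0,0,0,0,0,1,0,0,0,0,0,1,0,0,0,0,0,0.35,0,0,0]}}

```text
t: 5.35
position: [502.7, -109.5, 60.7]
tcp_rot: [-0.174, 0.985, 0.001, -0.001]
force: [-0.5, 0.3, 0.0]
grip_width: 0.3
```

Run:
```python
from h import *
T=clampT(533.2,-98.9,.349); plan(T([[35,0,62]])[0],200)
st=robot.get_state(); print(st["position"],st["force"])
for n in("wrist","scene"):
    im=robot.capture(n); cv2.imwrite(f"pics/{n}2.png",im)
a=cv2.imread("pics/wrist2.png"); b=cv2.resize(cv2.imread("pics/scene2.png")[90:250,160:373],(512,384))
cv2.imwrite("pics/both2.png",cv2.resize(np.hstack([a,b]),(800,300)))
```

```text
shift now-frame [-2.24 -0.02 -0.05] shift goal-frame [-2.24 -0.02 -0.04] turn [ 0.02 -0.02  0.01] t 5.35
[ 502.65656692 -109.47887852   60.72907761] [-0.5197913   0.33936389  0.02253456]
```

View pics/both2.png

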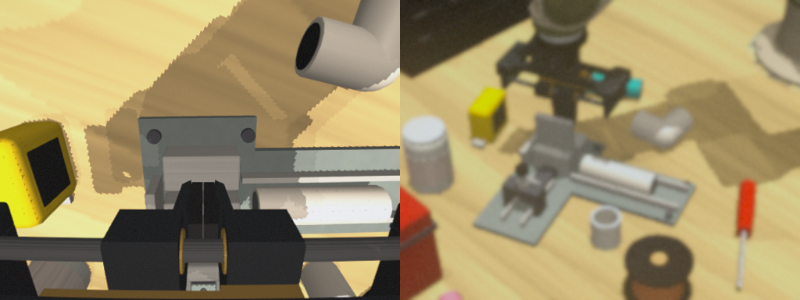

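The fingers stand behind the tab, above the fixed jaw (wrist view about (205,185)), clear of the pipe. Now I push.

{"method": "move_arm", "body": {"increments": [-0.4,0,0,0,0,0,-0.4,0,0,0,0,0,-0.4,0,0,0,0,0,-0.4,0,0,0,0,0,-0.3,0,0,0,0,0,-0.3,0,0,0,0,0,0,0,0,0,0,0]}}

```text
t: 6.32
position: [565.3, -87.0, 62.8]
tcp_rot: [-0.175, 0.985, -0.0, -0.001]
force: [-7.4, -3.3, 5.4]
grip_width: 0.4
```

Run:
```python
from h import *
T=clampT(533.2,-98.9,.349); st=robot.get_state()
d=st["position"]-T([[0,0,0]])[0]; c,s=np.cos(.349),np.sin(.349)
print("clamp xy",c*d[0]+s*d[1],-s*d[0]+c*d[1],d[2],"Fx",c*st["force"][0]+s*st["force"][1],st["force"])
for n in("wrist","scene"):
    im=robot.capture(n); cv2.imwrite(f"pics/{n}3.png",im)
a=cv2.imread("pics/wrist3.png"); b=cv2.resize(cv2.imread("pics/scene3.png")[90:250,160:373],(512,384))
cv2.imwrite("pics/both3.png",cv2.resize(np.hstack([a,b]),(800,300)))
```

```text
clamp xy 34.19050608880056 0.185649526147742 62.78665921393407 Fx -8.08570573147366 [-7.41787242 -3.26068653  5.38537446]
```

View pics/both3.png

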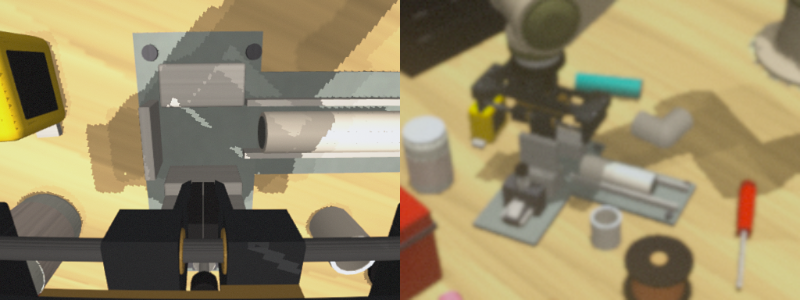

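The jaw is open past the pipe's width, and the force reads 8 N. I'll push a little further for margin.

{"method": "move_arm", "body": {"increments": [-0.1,0,0,0,0,0,-0.1,0,0,0,0,0,0,0,0,0,0,0]}}

```text
t: 6.8
position: [570.7, -85.0, 62.8]
tcp_rot: [-0.175, 0.985, -0.0, -0.001]
force: [-9.1, -2.8, 5.7]
grip_width: -0.0
```

{"method": "move_arm", "body": {"increments": [1,0,0,0,0,0,0.8,0,0,0,0,0,0,0,-1,0,0,0,0,0,-1,0,0,0,0,0,-1,0,0,0,0,0,-1,0,0,0,0,0,-0.5,0,0,0,0,0,0,0,0,0]}}

```text
t: 7.8
position: [520.7, -103.5, 197.7]
tcp_rot: [-0.175, 0.985, -0.001, 0.001]
force: [0.1, -0.5, -0.9]
grip_width: 0.6
```

```bash
python3 fit.py 4 38
python3 - <<'E'
from h import *
T=clampT(533.2,-98.9,.349); plan(T([[0,190,150]])[0],110)
E
```

```text
[ 520.7 -103.5  197.7] [-0.175  0.985 -0.001  0.001] 0.629727158883804 [ 0.125803   -0.49218763 -0.86668952]
end_stop [177.8 227.9] 0.82
trough_end [171.8 436.1] 0.91
pin_knob [290.6 259.1] 0.61
jaw_tab [225. 261.] 0.62
jaw_tab [285.2 434.1] 0.47
pipe_center [178.3 354.2] 0.64
[ 5.33729086e+02 -9.85937600e+01  3.53685033e-01  1.01890309e+02] 3.1126818377222487
{'end_stop': [-1.3, -0.1], 'trough_end': [1.5, 1.2], 'pin_knob': [1.1, 0.0], 'jaw_tab': [-0.9, 0.1], 'pipe_center': [-0.0, -0.8]}
shift now-frame [-0.48  6.32  1.55] shift goal-frame [6.32 0.47 1.54] turn [-0.   -0.02 15.02] t 8.1
```

View pics/w4_o.png

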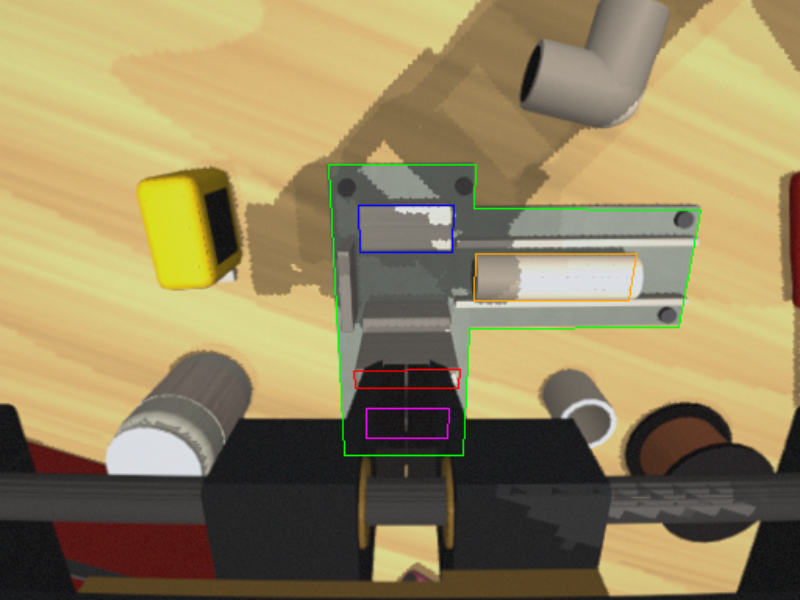

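The jaw rests half open, with the tab edges matching the red outline for 38 mm. The pipe is undisturbed in the trough, centre at clamp y of about 102. Next I move behind the pipe.

{"method": "move_arm", "body": {"increments": [-0.08,1,0,0,0,0,-0.08,1,0,0,0,0,-0.08,1,0,0,0,0,-0.08,1,0,0,0,0,-0.08,1,0,0,0,0,-0.08,1,0,0,0,0,0,0.32,0,0,0,1,0,0,0,0,0,1]}}

```text
t: 9.1
position: [468.1, 80.2, 196.7]
tcp_rot: [-0.07, 0.998, 0.0, -0.0]
force: [0.3, 0.3, 0.2]
grip_width: 0.6
```

{"method": "move_arm", "body": {"increments": [0,0,0,0,0,1,0,0,0,0,0,1,0,0,0,0,0,1,0,0,0,0,0,1,0,0,0,0,0,1,0,0,0,0,0,1,0,0,0,0,0,1,0,0,0,0,0,1]}}

```text
t: 10.1
position: [468.3, 79.4, 196.6]
tcp_rot: [0.343, 0.939, -0.0, -0.0]
force: [-0.1, -0.2, -0.3]
grip_width: 0.2
```

{"method": "move_arm", "body": {"increments": [0,0,0,0,0,1,0,0,0,0,0,1,0,0,0,0,0,1,0,0,0,0,0,1,0,0,0,0,0,1,0,0,0,0,0,0]}}

```text
t: 10.85
position: [468.4, 79.4, 196.7]
tcp_rot: [0.572, 0.82, -0.0, -0.0]
force: [0.4, -1.1, 0.8]
grip_width: 0.2
```

```bash
python3 fit.py 5 38
python3 - <<'E'
from h import *
T=clampT(533.2,-98.9,.349); plan(T([[0,188,60]])[0],110); plan(T([[0,188,24]])[0],110)
E
```

```text
[468.4  79.4 196.7] [ 0.572  0.82  -0.    -0.   ] 0.1682756625233525 [ 0.41020539 -1.09910032  0.81985364]
end_stop [121.6 406.2] 0.47
trough_end [150.7 260.5] 0.64
pipe_center [240.8 259. ] 0.87
pipe_center [313.4 100.3] 0.68
[ 5.31408569e+02 -1.01464951e+02  3.35775143e-01  1.00785156e+02] 0.0
{'trough_end': [0.0, 0.0], 'pipe_center': [0.0, 0.0]}
shift now-frame [-0.06 -0.    4.57] shift goal-frame [-0.06 -0.    4.57] turn [-0.   -0.    0.03] t 11.15
shift now-frame [-0.06 -0.    5.77] shift goal-frame [-0.06 -0.    5.77] turn [-0.   -0.    0.03] t 11.15
```

View pics/w5_o.png

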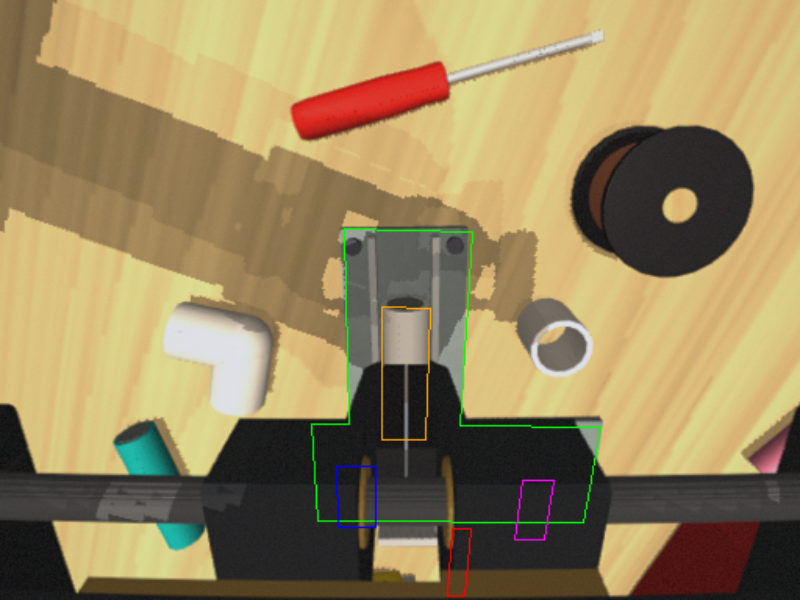

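The pipe's far end is at about (405,305) and the trough walls are at columns 372 and 436, so the finger at column 405 is centred. Now I descend behind the pipe.

{"method": "move_arm", "body": {"increments": [-0.06,0,1,0,0,0,0,0,1,0,0,0,0,0,1,0,0,0,0,0,1,0,0,0,0,0,1,0,0,0,0,0,0.4,0,0,0,0,0,0.3,0,0,0,0,0,0,0,0,0]}}

```text
t: 12.15
position: [469.3, 77.7, 26.2]
tcp_rot: [0.573, 0.82, 0.0, 0.0]
force: [-0.4, -0.3, 0.3]
grip_width: 0.5
```

Run:
```python
from h import *
T=clampT(533.2,-98.9,.349); plan(T([[0,100,24]])[0],110); plan(T([[0,83,24]])[0],110)
```

```text
shift now-frame [-2.93 -0.02  0.07] shift goal-frame [-2.93 -0.01  0.07] turn [0.   0.   0.02] t 12.15
shift now-frame [-3.5  -0.02  0.07] shift goal-frame [-3.5  -0.01  0.07] turn [0.   0.   0.02] t 12.15
```

{"method": "move_arm", "body": {"increments": [-0.5,0,0,0,0,0,-0.3,0,0,0,0,0,-0.3,0,0,0,0,0,-0.4,0,0,0,0,0,-0.4,0,0,0,0,0,-0.4,0,0,0,0,0,-0.3,0,0,0,0,0,-0.2,0,0,0,0,0]}}

```text
t: 13.15
position: [498.1, -1.7, 26.0]
tcp_rot: [0.573, 0.82, -0.0, -0.0]
force: [-0.1, 1.1, 1.0]
grip_width: 0.8
```

{"method": "move_arm", "body": {"increments": [-0.15,0,0,0,0,0,-0.15,0,0,0,0,0,-0.15,0,0,0,0,0,-0.1,0,0,0,0,0,0,0,0,0,0,0]}}

```text
t: 13.78
position: [503.8, -16.9, 26.0]
tcp_rot: [0.573, 0.82, -0.0, 0.0]
force: [-0.1, 0.2, -0.2]
grip_width: 0.5
```

Run:
```python
from h import *
T=clampT(533.2,-98.9,.349); plan(T([[0,83,24]])[0],110)
for n in("wrist","scene","top"):
    im=robot.capture(n); cv2.imwrite(f"pics/{n}6.png",im)
a=cv2.resize(cv2.imread("pics/top6.png")[140:300,190:403],(512,384)); b=cv2.resize(cv2.imread("pics/scene6.png")[110:230,190:350],(512,384))
cv2.imwrite("pics/both6.png",cv2.resize(np.hstack([a,b]),(800,300)))
```

```text
shift now-frame [-0.14 -0.01  0.07] shift goal-frame [-0.14 -0.01  0.07] turn [0.   0.   0.02] t 13.78
```

View pics/both6.png

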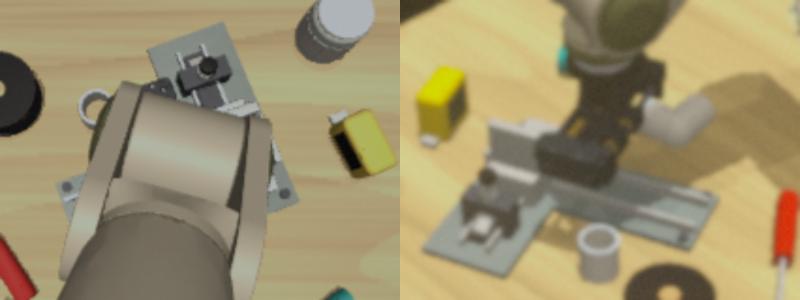

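The pipe is being pushed and hidden under the gripper. The force is still near zero, so it isn't on the stop yet. I continue in small steps until the force rises.

{"method": "move_arm", "body": {"increments": [-0.05,0,0,0,0,0,-0.05,0,0,0,0,0,-0.05,0,0,0,0,0]}}

```text
t: 14.3
position: [504.5, -19.7, 25.9]
tcp_rot: [0.573, 0.82, 0.0, -0.001]
force: [-3.6, 13.6, 5.7]
grip_width: 0.4
```

{"method": "move_arm", "body": {"increments": [-0.05,0,0,0,0,0,-0.05,0,0,0,0,0]}}

```text
t: 14.55
position: [504.4, -20.1, 25.9]
tcp_rot: [0.573, 0.819, 0.001, -0.004]
force: [-7.1, 30.3, 13.2]
grip_width: 0.3
```

The force rose firmly to 31 N at the expected place, so the pipe is on the stop. Backing off.

{"method": "move_arm", "body": {"increments": [0.2,0,0,0,0,0,0.6,0,0,0,0,0,1,0,0,0,0,0,1,0,0,0,0,0,0,0,-1,0,0,0,0,0,-1,0,0,0,0,0,-1,0,0,0,0,0,-1,0,0,0]}}

```text
t: 15.55
position: [476.9, 55.7, 147.0]
tcp_rot: [0.573, 0.82, -0.0, 0.0]
force: [0.1, -0.2, 0.3]
grip_width: 0.4
```

{"method": "move_arm", "body": {"increments": [0,0,-1,0,0,0,0,0,-1,0,0,0,1,0,-1,0,0,0,1,0,0,0,0,0,1,0,0,0,0,0,1,0,0,0,0,0,1,0,0,0,0,0,0,0,0,0,0,0]}}

```text
t: 16.55
position: [424.8, 197.4, 236.0]
tcp_rot: [0.572, 0.821, -0.0, 0.0]
force: [0.3, -0.3, -0.5]
grip_width: 0.3
```

Run:
```python
from h import *
st=robot.get_state(); print(st["t"],st["position"],st["force"])
T=clampT(533.2,-98.9,.349)
for n in("scene","top"):
    im=robot.capture(n); cm=cam(n)
    for t in("pipe_center","jaw_tab"):
        print(n,t,[(np.round(d["centre"],1).tolist(),round(d["conf"],2)) for d in robot.pinpoint(n,t)[:3]])
    print("expect pipe home, start, tab@38", np.round(proj(cm,T([[0,19,25],[0,102,25],[32,0,75]]))[:,::-1],1).tolist())
    cv2.imwrite(f"pics/{n}7.png",im)
a=cv2.resize(cv2.imread("pics/top7.png")[140:300,190:403],(512,384)); b=cv2.resize(cv2.imread("pics/scene7.png")[110:230,190:350],(512,384))
cv2.imwrite("pics/both7.png",cv2.resize(np.hstack([a,b]),(800,300)))
```

```text
16.55 [424.83830458 197.39287661 235.96065442] [ 0.26953349 -0.25761937 -0.46144826]
scene pipe_center [([133.0, 271.9], 0.68), ([238.2, 392.7], 0.63), ([263.0, 191.9], 0.56)]
scene jaw_tab [([164.0, 235.9], 0.81), ([181.7, 242.5], 0.43), ([200.8, 311.4], 0.32)]
expect pipe home, start, tab@38 [[174.5, 248.8], [182.7, 275.8], [165.5, 236.4]]
top pipe_center [([314.9, 354.6], 0.69), ([95.3, 244.9], 0.66), ([226.5, 305.9], 0.63)]
top jaw_tab [([205.9, 314.3], 0.98)]
expect pipe home, start, tab@38 [[225.7, 306.7], [238.7, 270.6], [205.1, 312.8]]
```

View pics/both7.png

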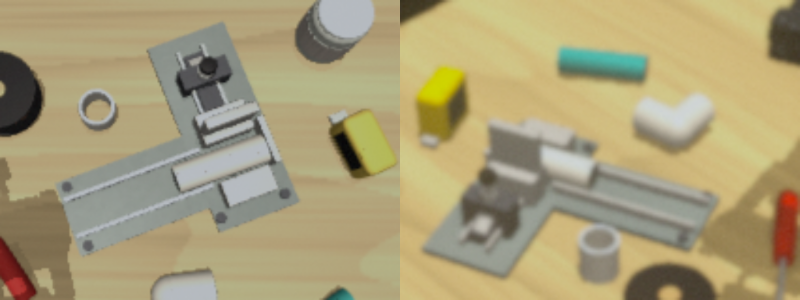

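The top view shows the pipe between the jaws with its end at the stop (about (268,142)) and the jaw on its pin. I'll take one close wrist look to confirm there is no gap.

{"method": "move_arm", "body": {"increments": [-1,0,0,0,0,0,-1,0,0,0,0,0,-1,0,0,0,0,0,-1,0,0,0,0,0,-1,0,0,0,0,0,-1,0,0,0,0,0,-1,0,0,0,0,0,-1,0,0,0,0,0]}}

```text
t: 17.85
position: [508.5, -30.9, 236.0]
tcp_rot: [0.573, 0.819, -0.0, 0.0]
force: [0.1, 0.2, 0.9]
grip_width: 0.7
```

{"method": "move_arm", "body": {"increments": [-1,0,0,0,0,0,-1,0,0,0,0,0,-1,0,0,0,0,0,-0.8,0,0,0,0,0,0,0,0,0,0,0]}}

```text
t: 18.48
position: [547.4, -137.9, 235.5]
tcp_rot: [0.574, 0.819, -0.0, -0.0]
force: [-0.2, 0.7, -0.5]
grip_width: 0.4
```

Run:
```python
from h import *
st=robot.get_state(); im=robot.capture("wrist"); cm=cam("wrist",st); T=clampT(533.2,-98.9,.349)
for t in("pipe_center","jaw_tab","end_stop"): print(t,[(np.round(d["centre"],1).tolist(),round(d["conf"],2)) for d in robot.pinpoint("wrist",t)[:2]])
q=proj(cm,T([[0,19,25],[32,0,75],[0,-36,25]])); print(st["t"],np.round(q[:,::-1],1).tolist())
c=q.mean(0).astype(int); x0=max(c[0]-100,0); y0=max(c[1]-90,0)
cv2.imwrite("pics/w8.png",cv2.resize(im[y0:y0+150,x0:x0+200],(800,600),interpolation=cv2.INTER_CUBIC))
```

```text
pipe_center [([103.5, 257.4], 0.97), ([131.9, 88.3], 0.93)]
jaw_tab [([127.1, 292.9], 0.57)]
end_stop [([156.0, 261.4], 0.69)]
18.475 [[103.5, 260.4], [126.9, 293.0], [151.7, 260.4]]
```

View pics/w8.png

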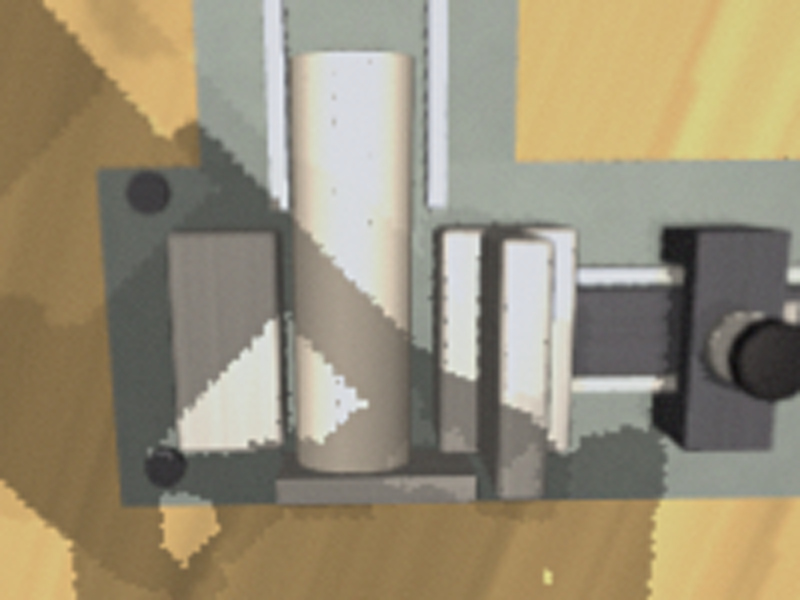

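The pipe's near end meets the stop plate at about (350,470), it is centred between the trough walls, and the jaw is on the pin with a clear gap. I'm handing in with the arm well above everything.

```bash
python3 -c "
from bench import robot
print(robot.hand_in())"
```

```text
the job is handed in; nothing more can be done
None
```

The job is done and handed in at about 18.5 s of the 48 s allowed. The jaw is caught half open on its pin and the pipe is home against the end stop.

- **Jaw:** I pushed the tab to about 55 mm of opening, with 9.5 N against the fingers, then let go. It came back and rests on the pin. The views afterwards match the tab position for 38 mm of opening, to within 2 pixels.
- **Pipe:** I pushed it along the trough with the shut fingertips until the force rose to 31 N at the expected home place. The finger then backed off and the arm went clear. The last wrist view shows the pipe's end on the stop plate. Its centre was in the predicted home row (103.5 px), about 1 to 3 mm to the side, within the 5 mm allowed.
- **Other things on the bench:** nothing appears moved, and the force readings at rest are near zero.
- **Checks that disagreed:** after the push, the detector missed the pipe in the scene camera. It also reported look-alikes, which I ruled out against the pictures. In the last wrist view its end-stop point was 4 pixels off the fitted model.

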